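# Clamp a carving blank with a slip-clutch thumbscrew

## Task

Put the loose wooden slat on the clamp's bed and slide it under the screw foot until its end gently meets the end stop. Then turn the red winged thumbscrew clockwise (seen from above) until its slip clutch first gives, stop there at once without turning on, and let go, leaving the slat clamped. Leave the other things on the bench alone.

Things in the scene. Friction and masses are not known exactly. Their poses are not given: they have to be found in the camera images.
- clamp: Hold-down clamp fixed to the bench (sizes in mm). Origin on the bench under the screw axis; x along the bed towards the end stop, z up. Plywood base 90 wide, x -175 to +55, top (the bed) 15 above the bench. Steel posts (x -15 to +15) 38 apart inside (y +-19) carry a green beam 32 x 71, underside 60 and top 78 above the bench. With the slat home its centre is at x -85, y 0, z 26 here.
- end_stop: Dark wood end stop of the clamp, 20 x 70 x 30 high, on the bed behind the posts. Origin: foot of the face that the slat's end meets, on the bed's centre line, 35 beyond the screw axis; axes as the clamp's.
- slat_centre (a point): Centre of the loose pale wooden slat, 240 long (its x axis) x 28 wide (y) x 22 high (z), 60 to 120 g, both ends alike; it starts lying flat on the bench beside the clamp, on either side, roughly parallel to the clamp's bed.
- wing_grip (a point): Centre of the thumbscrew's red wing, on the vertical screw axis, 114 above the bench: upright bar 44 long (its x) x 10 thick (y) x 28 high. It drives the screw through a spring of 1.5 N m/rad (springs back when let go) and the clutch. The screw drags with 0.13 to 0.18 N m; when the foot bears, torque climbs to 0.30 N m, where the clutch slips and torque stops climbing.
- foot_face (a point): Centre of the lower face of the black rubber screw foot, 26 across, 2 to 8 above a slat on the bed. Turning clockwise lowers it 4 mm per rad; the screw is self-locking. The foot has unknown play, up to 2.5 mm, on its stem, taken up before it bears. From the start to bearing takes about 1.0 to 2.3 rad, then 0.1 to 0.6 rad of squeezing to the slip, plus 0.12 to 0.2 rad of spring wind-up per grasp: one to three grasps.
- pin_top (a point): Top of a white tell-tale pin, 6 across, in the middle of the wing's top; it starts 15.5 above the wing's centre (1.5 proud of the wing) and rises 2 mm per rad of clutch slip. A slip of 5 to 40 degrees in all is a proper first slip. Below the wing, 8 under its lower edge, is the top of the brass clutch ring, 36 across. The wing keeps its height.
- figure_mid (a point): Carved wooden figure, 52 across, 97 high, loose; the point is on its axis 30 up. Leave it alone.
- wax_mid (a point): Round metal tin 56 across, 50 high, loose; the point is on its axis 30 up. Leave it alone.
- driver_grip (a point): Screwdriver with red handle lying on the bench; the point is the middle of its handle. Leave it alone.
Things that resemble listed ones, but are neither listed nor needed, are in the scene too. Of the things that look like the part that bears slat_centre, the largest one is meant.

How it is judged:
On the way, in this order (a step that is already met when the one before it is completed fails the run):
1. the slat lies flat on the bed, under the foot, with its end against the stop (x of slat_centre in the frame of clamp between -0.088 and -0.082 m and y of slat_centre in the frame of clamp between -0.006 and 0.006 m and z of slat_centre in the frame of clamp between 0.023 and 0.029 m and angle between the x axis of slat_centre and the x axis of clamp, either way round below 0.09 rad), for 0.2 s.
2. the screw is tightened on the slat and the clutch has just slipped (all of step 1 and contact force between foot and slat above 10 N and z of pin_top in the frame of wing_grip between 0.01562 and 0.017 m), for 0.2 s.
At the end, for the whole second after the job is handed in: The slat lies flat on the bed with its end within 3 mm of the stop, within 6 mm of the bed's centre line and 0.09 rad of its direction, at rest; the foot presses it with more than 10 N; the clutch has slipped by 0.06 to 0.75 rad in all (pin risen 0.12 to 1.5 mm) (all of step 2 and linear speed of slat below 0.01 m/s); the robot touches nothing.
It fails at once if the clutch is turned on past its first slip (more than 0.75 rad in all) (z of pin_top in the frame of wing_grip above 0.017 m).
It fails at once if the clutch is slipped backwards (z of pin_top in the frame of wing_grip below 0.0146 m).
It fails at once if the slat is rammed into the end stop (more than 25 N) (contact force between slat and end_stop above 25 N).
It fails at once if another thing on the bench is moved by more than 30 mm (distance of any of figure_mid, wax_mid, driver_grip from where it was at the start of the episode above 0.03 m).
It also fails if it takes over 72 s, if anything falls off the work surface, if the arm or the gripper's body presses on something with over 40 N, if the wrist force passes 120 N, or if a joint passes its speed limit or range.

## Robot

A 6-joint arm with a two-finger parallel gripper is mounted at the origin on the work surface. World frame = base frame: x ahead of the robot, y to its left, z up, the work surface at z = 0. Lengths are in m, angles in rad, forces in N, time in s.
With the tool pointing down it reaches from about 0.35 to 0.925 m from the base axis. Payload 6.4 kg.
Tool frame: the origin (TCP) lies at the very end of the fingers, on their centre line; the grasp point (between the pads) lies 19 mm behind it; z points along the fingers, y is the line along which they close (so a half turn about z gives the same grasp; the last joint's range is limited). The gripper opens to 94 mm and grips with 3 to 60 N. Pads are 16 mm wide; open, the fingers measure 119 mm over their backs; the gripper's body (75 mm by 177 mm) begins 78 mm behind the grasp point.
Start: joints at [-1.278, 0.245, 1.558, -0, 1.339, -0.174], TCP at [0.293, -0.58, 0.205] pointing down, gripper open.
Joint ranges: [-3.13, 3.13], [-1.02, 2.26], [0.13, 2.54], [-0.95, 4.09], [0.21, 2.88], [-2.74, 2.74]. Speed limits (rad/s): [2.57, 2.57, 3.14, 3.14, 3.14, 3.14].

## Interface

Orientations are given as [roll, pitch, yaw] about the fixed x, y, z axes, in that order (R = Rz(yaw) Ry(pitch) Rx(roll)).
In Python, from rig import reach, servo_line, goto_joints, set_gripper, hold, inverse_kinematics, read_camera, Unreachable, close_job, recognise, landmark_of, read_clock, read_joints, read_joint_velocities, read_joint_efforts, read_eef_pos, read_tcp_rot, read_force, read_wrist_torque, read_width, read_grip_force gives the robot as it stands. Calls block until the motion is done:
- reach(position, orientation): joint-space move of the TCP to a pose.
- servo_line(position, orientation=None, rate=0.15, stop_force=None): straight line of the TCP; orientation=None keeps the orientation; rate is the mean speed in m/s. With stop_force (N) it stops when the force on the tool has changed by that much, and returns True; else False.
- goto_joints(angles): joint-space move.
- set_gripper(opening, grip_force=None): finger opening in m; grip_force is the grip in N (None keeps the last); returns when the fingers have stopped.
- hold(seconds).
- inverse_kinematics(position, orientation): joint angles nearest the present ones, or None.
- read_camera(name): name is "scene" or "top" or "wrist"; returns a dict with "image" (480x640x3 uint8, blue, green, red), "intrinsics" (3x3 intrinsics, pixels), "rvec" (rotation vector, rad) and "tvec" (3), from world to camera coordinates, as OpenCV has them; the wrist camera has in their place "T_tool_cam" (4x4, takes a point from camera to tool coordinates, whose origin is the TCP and whose axes are the flange's). Camera axes: x right, y down, z forward; pixel columns grow to the right and rows downward; lengths in m; the calibration is good to about 2 mm. A picture is of the moment at which its call begins: read the wrist's pose just before it. There is no depth.
A pose or a line that the arm cannot do raises Unreachable and nothing moves.
- close_job(): hands the job in; it is judged then, once.
Trained networks look in the newest picture that a camera, given by its name, has taken for a name from the list of things; names that differ only in an ending like _2 or _b are one class to them, and where a whole thing is asked for, a point or a joint stands for the part that bears it (a point fixed in the world has none). Each returns a list of dicts, best first, with "score" (0 to 1); they miss things now and then, are a little off and sometimes report something else, mostly with a low value. They report only what shows in the picture. A call takes as long as a camera call. They do not tell look-alikes from the thing itself.
- recognise(camera, label): "pixel" ([column, row] in pixels, amid what is visible of it).
- landmark_of(camera, label): "pixel" ([column, row] in pixels: a listed point, or the origin of a listed thing).
Readings, each from a call of its own:
- read_clock(): time.
- read_joints(): joint angles.
- read_joint_velocities(): joint speeds.
- read_joint_efforts(): joint torques, N m.
- read_eef_pos(): TCP position.
- read_tcp_rot(): TCP orientation.
- read_force(): force on the tool from outside, world axes, zero at the start.
- read_wrist_torque(): the same for the moment, N m.
- read_width(): finger opening in m.
- read_grip_force(): force on a finger pad.
Only numpy, scipy, OpenCV 4.12 (cv2) and the standard library are available. Lean on these libraries where they do the work, as an engineer would, in place of code of your own. Each camera call takes 0.05 s, during which the arm holds its last target. There are 200 camera calls.

## Working session

There is one attempt and no reset: what is moved stays moved. The work goes in short steps, each a Python script; the robot and the scene stay as the last script left them, time stands still between calls to the robot, and variables do not carry over. Pictures are saved under pics/ and viewed, at most 10 in all, crops included, and the job is handed in when it is done.

```bash
mkdir -p pics; ls
cat > h.py <<'E'
import numpy as np, cv2
from rig import *
from scipy.spatial.transform import Rotation as Ro
def cam(n):
    if n=='wrist':
        p=np.array(read_eef_pos()); r=np.array(read_tcp_rot())
        c=read_camera(n); R=Ro.from_euler('xyz',r).as_matrix() if r.size==3 else r
        T=np.array(c['T_tool_cam']); Rc=R@T[:3,:3]; o=p+R@T[:3,3]
    else:
        c=read_camera(n); Rw=cv2.Rodrigues(np.array(c['rvec'],float))[0]; Rc=Rw.T; o=-Rc@np.array(c['tvec']).ravel()
    return c['image'],np.array(c['intrinsics']),Rc,o
def unproj(C,px,z):
    _,K,R,o=C; d=R@np.linalg.inv(K)@np.array([px[0],px[1],1.]); return o+d*(z-o[2])/d[2]
def proj(C,P):
    _,K,R,o=C; q=K@(R.T@(np.array(P)-o)); return q[:2]/q[2]
def tri(obs):
    A=np.zeros((3,3));b=np.zeros(3)
    for C,px in obs:
        d=C[2]@np.linalg.inv(C[1])@np.array([px[0],px[1],1.]);d/=np.linalg.norm(d);M=np.eye(3)-np.outer(d,d);A+=M;b+=M@C[3]
    return np.linalg.solve(A,b)
E
python3 - <<'E'
from h import *
np.set_printoptions(precision=4,suppress=True)
print(read_clock(),read_tcp_rot())
H=dict(clamp=0,end_stop=.015,slat_centre=.011,wing_grip=.114,pin_top=.1295,foot_face=.042,figure_mid=.03,wax_mid=.03,driver_grip=.012)
for n in('top','scene'):
    C=cam(n); cv2.imwrite(f'pics/{n}.png',C[0]); print(n,'cam at',C[3],'f',C[1][0,0])
    for l,z in H.items():
        for d in landmark_of(n,l)[:5]: print(l,round(d['score'],2),np.array(d['pixel']),unproj(C,d['pixel'],z))
E
```

```text
pics
0.0 [-3.1397 -0.0003  0.4668]
top cam at [0.4101 0.0722 1.1674] f 476.75429101794003
clamp 0.96 [363.8 206.4] [ 0.6439 -0.0496  0.    ]
end_stop 0.85 [363.9 185. ] [ 0.6947 -0.049   0.015 ]
slat_centre 0.87 [227.1 273.6] [0.4761 0.2848 0.011 ]
slat_centre 0.81 [307.3 329.8] [0.3419 0.0905 0.011 ]
slat_centre 0.66 [154.6 272.6] [0.4787 0.4601 0.011 ]
wing_grip 0.62 [369.3 190.4] [ 0.6578 -0.0506  0.114 ]
foot_face 0.27 [464.9 262.4] [ 0.5005 -0.2832  0.042 ]
figure_mid 0.64 [460.1 262.5] [ 0.5012 -0.2755  0.03  ]
wax_mid 0.63 [259.6 157.7] [0.7596 0.2081 0.03  ]
wax_mid 0.21 [364.2 205. ] [ 0.6413 -0.0475  0.03  ]
driver_grip 0.78 [445.6 158.7] [ 0.7629 -0.2547  0.012 ]
scene cam at [0.9388 0.5695 0.7726] f 462.56101462350597
clamp 0.62 [266.2 267.5] [ 0.6559 -0.0384  0.    ]
end_stop 0.86 [249.5 263.7] [ 0.6843 -0.058   0.015 ]
slat_centre 0.92 [416.4 240. ] [0.3467 0.1102 0.011 ]
slat_centre 0.7 [508.3 392. ] [0.4791 0.4672 0.011 ]
wing_grip 0.56 [256.4 228.7] [ 0.6586 -0.0481  0.114 ]
wing_grip 0.39 [285.3 370.2] [0.7858 0.2476 0.114 ]
figure_mid 0.7 [269.4 176.4] [ 0.4978 -0.269   0.03  ]
wax_mid 0.88 [283.3 371. ] [0.77   0.2057 0.03  ]
```

View pics/top.png

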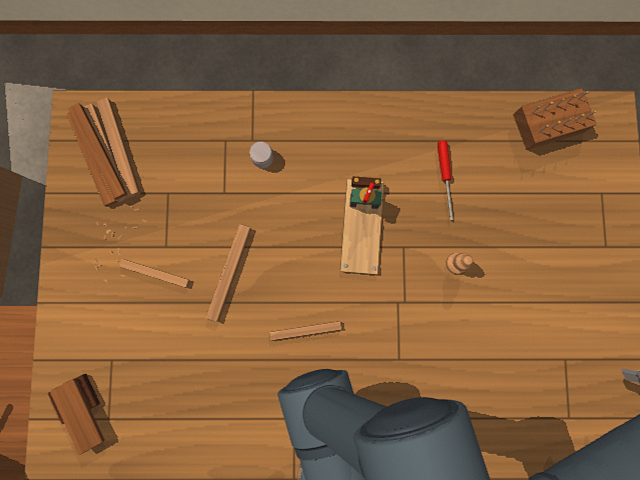

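View pics/scene.png

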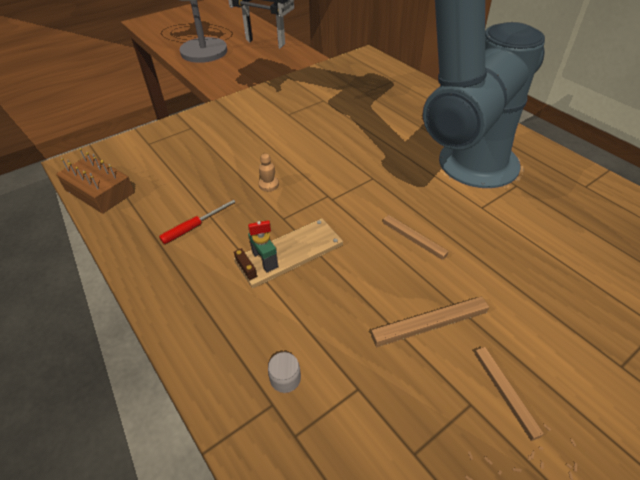

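Run:
```python
import cv2
i=cv2.imread('pics/top.png')[165:330,195:395]; cv2.imwrite('pics/c1.png',cv2.resize(i,None,fx=3.6,fy=3.6,interpolation=cv2.INTER_CUBIC))
```

```text
(no output)
```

View pics/c1.png

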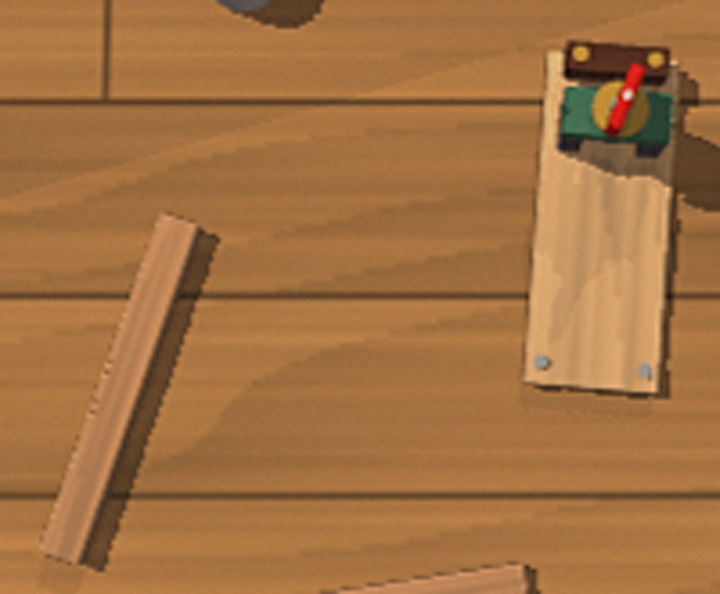

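Run:
```python
from h import *
np.set_printoptions(precision=4,suppress=True)
C=cam('top'); f=lambda p,z:unproj(C,np.array(p)/3.6+[195-.36,165-.36],z)[:2]
s=[f(p,.022) for p in [(163,213),(202,230),(42,548),(80,565)]]
c=np.mean(s,0);d=(s[0]+s[1]-s[2]-s[3])/2;ys=np.arctan2(d[1],d[0]);print('slat',c,ys,np.linalg.norm(d),np.linalg.norm(s[0]-s[1]))
b=[f(p,.015) for p in [(549,52),(678,62),(527,381),(657,393)]]
d=(b[0]+b[1]-b[2]-b[3])/2;u=d/np.linalg.norm(d);yc=np.arctan2(d[1],d[0]);o=np.mean(b,0)+u*.06;print('clamp',o,yc,np.linalg.norm(d),np.linalg.norm(b[0]-b[1]))
w=f((640,68),.128)-f((614,132),.128);print('wing yaw',np.arctan2(w[1],w[0]),np.linalg.norm(w),f((627,96),.1295))
print(read_camera('wrist')['T_tool_cam'])
reach([c[0]-.05,c[1],.25],[np.pi,0,ys]);W=cam('wrist');cv2.imwrite('pics/w1.png',W[0]);print(read_joints())
print('w slat',[ (round(q['score'],2),unproj(W,q['pixel'],.011)) for q in landmark_of('wrist','slat_centre')])
p=o-.16*u;reach([p[0],p[1],.30],[np.pi,0,yc]);W=cam('wrist');cv2.imwrite('pics/w2.png',W[0]);print(read_joints(),read_clock())
for l,z in dict(clamp=0,end_stop=.015,wing_grip=.114,pin_top=.1295,foot_face=.042).items():
  print(l,[ (round(q['score'],2),q['pixel'],unproj(W,q['pixel'],z)) for q in landmark_of('wrist',l)])
cv2.imwrite('pics/w12.png',np.hstack([cv2.resize(cv2.imread(f'pics/w{i}.png'),(400,300)) for i in(1,2)]))
```

```text
slat [0.4791 0.2791] -0.32767444436451654 0.23557154301036393 0.028929022828407796
clamp [ 0.6525 -0.0479] -0.07702238049940101 0.2276925488447617 0.08902230357405046
wing yaw -0.39129820247293634 0.04375307360779343 [ 0.6521 -0.0477]
[[ 0.0009 -0.9616 -0.2744  0.0793]
 [ 1.      0.0008  0.0005  0.    ]
 [-0.0002 -0.2744  0.9616 -0.1792]
 [ 0.      0.      0.      1.    ]]
[ 0.3541 -0.1202  1.8588 -0.0001  1.4031  2.2534]
w slat [(0.85, array([0.4787, 0.4628, 0.011 ])), (0.6, array([0.3435, 0.0977, 0.011 ])), (0.59, array([0.4757, 0.2837, 0.011 ]))]
[-0.3002 -0.1955  1.8358  0.0002  1.5018  1.3464] 5.5417
clamp [(0.7, [316.8, 63.6], array([ 0.6518, -0.0464,  0.    ]))]
end_stop [(0.63, [315.6, 28.6], array([ 0.6851, -0.0476,  0.015 ]))]
wing_grip [(0.55, [315.1, 36.8], array([ 0.6546, -0.0454,  0.114 ]))]
pin_top [(0.56, [316.4, 37.8], array([ 0.6502, -0.0462,  0.1295]))]
foot_face []
```

View pics/w2.png

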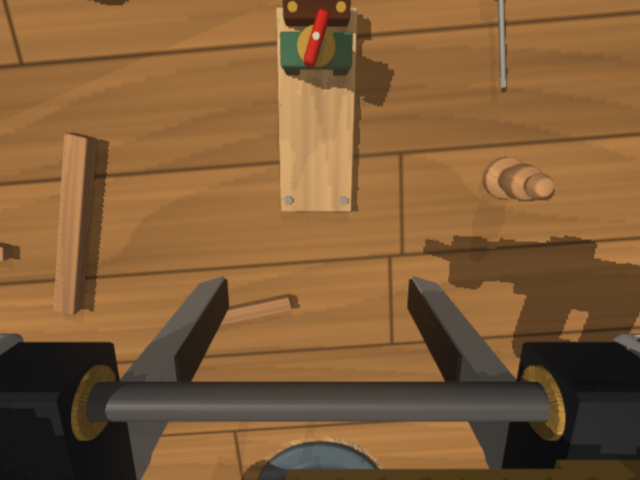

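```bash
cat >> h.py <<'E'
c=np.array([.4785,.2800]);ys=-.328
o=np.array([.6520,-.0474]);yc=-.077
u=np.array([np.cos(yc),np.sin(yc)])
def cl(x,y=0): return o+x*u+y*np.array([-u[1],u[0]])
E
python3 - <<'E'
from h import *
np.set_printoptions(precision=4,suppress=True)
g=c-.045*np.array([np.cos(ys),np.sin(ys)]); R=[np.pi,0,ys]
reach([*g,.08],R); print('touch',servo_line([*g,.004],stop_force=6,rate=.1))
set_gripper(.02,15);print('w',read_width(),read_grip_force(),read_eef_pos())
servo_line([*g,.06],rate=.15); print(read_force())
p=cl(-.20); reach([*p,.06],[np.pi,0,yc]); print(read_width(),read_eef_pos(),read_joints(),read_clock())
W=cam('wrist');cv2.imwrite('pics/w3.png',W[0])
E
```

```text
touch False
w 0.028162755586680688 14.901201725006104 [0.4359 0.2945 0.004 ]
[ 0.4057  0.7049 -0.7343]
0.02777723358506941 [ 0.4523 -0.0314  0.0595] [-0.3203 -0.0261  2.1465  0.0002  1.0221  1.3269] 10.975
```

View pics/w3.png

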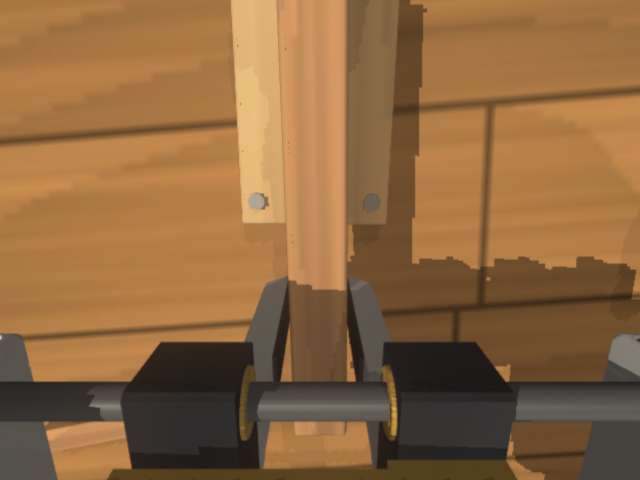

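Run:
```python
from h import *
np.set_printoptions(precision=4,suppress=True)
W=cam('wrist'); B=np.array([[np.cos(yc),np.sin(yc)],[-np.sin(yc),np.cos(yc)]])
for n,z,P in(('bed',.015,[(243,222),(387,222),(232,0),(398,0)]),('nails',.015,[(257,201),(372,201)]),('slat',.0775,[(287,222),(348,222),(278,0),(348,0),(296,434),(345,434)])):
  q=[B@(unproj(W,p,z)[:2]-o) for p in P]
  for a,b in zip(q[::2],q[1::2]): print(n,(a+b)/2,'w',b[1]-a[1])
print('tcp',B@(np.array(read_eef_pos())[:2]-o))
```

```text
bed [-0.1731  0.002 ] w -0.0890127663612561
bed [-0.0526  0.002 ] w -0.08781365967237867
nails [-0.16    0.0023] w -0.06997117007476003
slat [-0.1585  0.0005] w -0.027178114918594565
slat [-0.0716  0.0023] w -0.026690180396025682
slat [-0.274  -0.0013] w -0.02601876197072752
tcp [-0.2001  0.0009]
```

Run:
```python
from h import *
np.set_printoptions(precision=4,suppress=True)
y=.0015; R=[np.pi,0,yc-.018]
B=np.array([[np.cos(yc),np.sin(yc)],[-np.sin(yc),np.cos(yc)]])
st=lambda t:print(t,B@(np.array(read_eef_pos())[:2]-o),read_eef_pos()[2],read_force(),read_width(),read_clock())
servo_line([*cl(-.20,y),.045],R,rate=.1)
print(servo_line([*cl(-.20,y),.0187],R,rate=.03,stop_force=5)); st('down')
set_gripper(.036);hold(.2);set_gripper(.02,10);st('regrip')
print(servo_line([*cl(-.141,y),.0195],R,rate=.04,stop_force=6)); st('slid')
print(servo_line([*cl(-.120,y),.0195],R,rate=.01,stop_force=5)); st('stop')
W=cam('wrist');cv2.imwrite('pics/w4.png',W[0]); S=cam('scene'); cv2.imwrite('pics/s4.png',cv2.resize(S[0][190:310,210:370],None,fx=4,fy=4))
cv2.imwrite('pics/m4.png',np.hstack([cv2.resize(W[0],(400,300)),cv2.resize(S[0][190:310,210:370],(400,300))]))
```

```text
True
down [-0.2004  0.0017] 0.018586257874263813 [-0.5248  0.5962  4.1624] 0.027847269622523953 12.2417
regrip [-0.2016  0.0019] 0.017740869228115495 [ 0.523   0.0501 -0.0434] 0.02806559101716144 13.1083
False
slid [-0.1412  0.0015] 0.019445817187538583 [-0.2282 -0.2958 -1.3286] 0.02812502106535886 14.775
True
stop [-0.1317  0.0018] 0.0182563064379479 [ 0.6509  1.2839 -0.7332] 0.02804185109259532 15.975
```

View pics/m4.png

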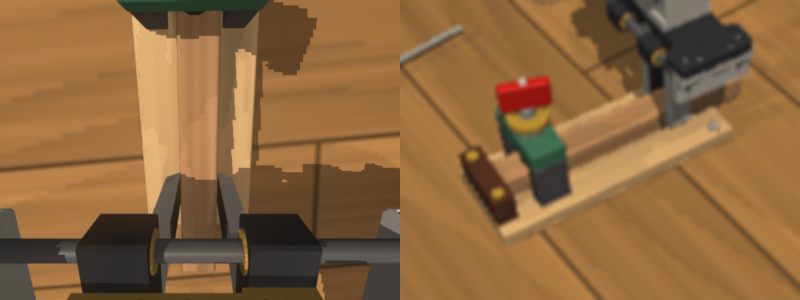

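Run:
```python
from h import *
np.set_printoptions(precision=4,suppress=True)
B=np.array([[np.cos(yc),np.sin(yc)],[-np.sin(yc),np.cos(yc)]])
set_gripper(.07); e=np.array(read_eef_pos()); servo_line([e[0],e[1],.26],rate=.25)
W=cam('wrist');cv2.imwrite('pics/w5.png',W[0]);np.savez('w5.npz',K=W[1],R=W[2],o=W[3])
o2=cl(0,.0015);obs=[]
for i,yw in enumerate((-.39,2.75)):
  reach([*o2,.27],[np.pi,0,yw]);hold(.3);W=cam('wrist');cv2.imwrite(f'pics/w6{i}.png',W[0]);np.savez(f'w6{i}.npz',K=W[1],R=W[2],o=W[3])
  for l,z in dict(wing_grip=.114,pin_top=.1295).items():
    q=landmark_of('wrist',l); print(yw,l,[(round(a['score'],2),a['pixel'],unproj(W,a['pixel'],z)) for a in q])
  print(read_joints(),read_eef_pos(),read_clock())
f=lambda n:cv2.imread(f'pics/{n}.png')
cv2.imwrite('pics/m5.png',np.vstack([np.hstack([cv2.resize(f('w5'),(400,300)),cv2.resize(f('w60'),(400,300))]),np.hstack([f('w61')[90:390,120:520],f('w60')[90:390,120:520]])]))
```

```text
-0.39 wing_grip [(0.62, [316.6, 224.4], array([ 0.6505, -0.0451,  0.114 ])), (0.54, [340.0, 271.6], array([ 0.5988, -0.0482,  0.114 ]))]
-0.39 pin_top [(0.57, [317.9, 228.1], array([ 0.6504, -0.0463,  0.1295])), (0.5, [306.1, 175.2], array([ 0.6973, -0.0546,  0.1295]))]
[-0.2435  0.2081  1.4827 -0.0001  1.4503  1.7173] [ 0.6518 -0.0459  0.2704] 19.0833
2.75 wing_grip [(0.77, [317.7, 221.3], array([ 0.6493, -0.0454,  0.114 ]))]
2.75 pin_top [(0.36, [321.6, 231.1], array([ 0.6556, -0.0442,  0.1295]))]
[-0.2434  0.2093  1.482  -0.      1.4503 -1.4226] [ 0.6521 -0.0459  0.27  ] 22.1833
```

View pics/m5.png

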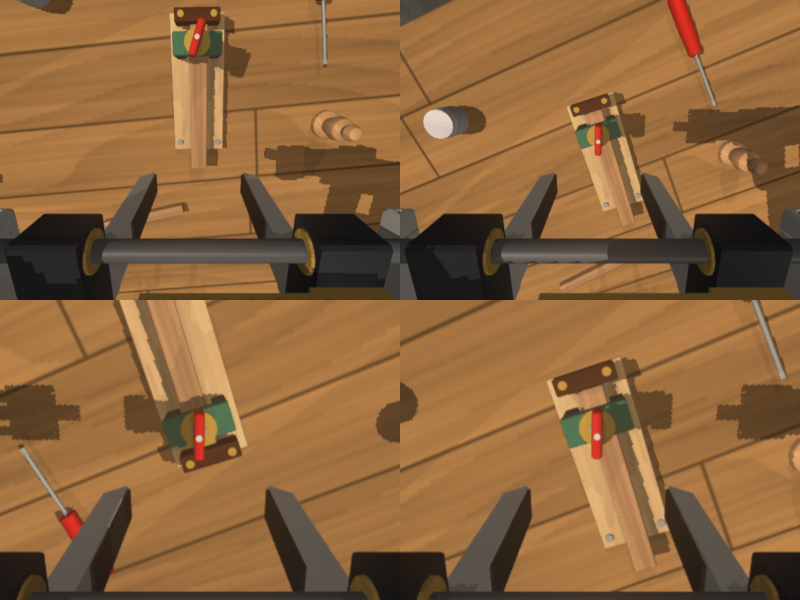

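Run:
```python
from h import *
np.set_printoptions(precision=4,suppress=True)
B=np.array([[np.cos(yc),np.sin(yc)],[-np.sin(yc),np.cos(yc)]])
L=lambda n:(lambda d:(None,d['K'],d['R'],d['o']))(np.load(n))
A,Bc=L('w60.npz'),L('w61.npz')
k=lambda x,y,x0=400:(120+x-x0,90+y-300)
pa=unproj(A,k(597,437),.1295);pb=unproj(Bc,k(199,438,0),.1295);pin=(pa+pb)/2;print(pa,pb,'pin clamp',B@(pin[:2]-o))
f=lambda x,y,z:B@(unproj(A,k(x,y),z)[:2]-o)
print('tail',f(634,573,.037),f(657,565,.037),'nails',f(610,538,.015),f(661,523,.015))
# w5 view (scaled 1.6)
W=L('w5.npz');g=lambda x,y,z:B@(unproj(W,(1.6*x,1.6*y),z)[:2]-o)
print('w5 tail',g(191,168,.037),g(206,168,.037),'nails',g(180,142,.015),g(217,142,.015))
p=pin[:2];np.save('pin.npy',p)
R=[np.pi,0,2.75]
reach([*p,.16],R);servo_line([*p,.097],R,rate=.1,stop_force=6);hold(.3)
t0=np.array(read_wrist_torque());f0=read_force();np.save('t0.npy',t0);e0=read_joint_efforts()[5]
set_gripper(.005,50);hold(.2)
print('closed',read_width(),read_eef_pos(),t0,f0,read_wrist_torque(),read_force())
q0=np.array(read_joints());np.save('q0.npy',q0);print(q0,e0)
for i in range(8):
  q=q0.copy();q[5]+=.1*(i+1);goto_joints(q);print(round(read_clock(),2),round(read_joints()[5]-q0[5],3),np.array(read_wrist_torque())-t0,round(read_joint_efforts()[5]-e0,3))
print(read_force())
```

```text
[ 0.6516 -0.0459  0.1295] [ 0.6521 -0.0453  0.1295] pin clamp [-0.0003  0.0018]
tail [-0.2066  0.0186] [-0.2044 -0.0125] nails [-0.1617  0.0358] [-0.1613 -0.0331]
w5 tail [-0.2046  0.0169] [-0.205  -0.0107] nails [-0.1606  0.0371] [-0.1618 -0.0323]
closed 0.011061370218115001 [ 0.652  -0.0452  0.097 ] [ 0.0109 -0.1469 -0.0638] [-0.3956  0.1605  0.0491] [ 0.621  -0.4367 -0.0142] [1.4428 2.5982 0.0577]
[-0.2427  0.3635  1.6202  0.0007  1.1578 -1.4222] -1.566453931900469e-05
25.21 0.097 [ 0.506  -0.262   0.1403] 0.206
25.46 0.196 [ 0.5932 -0.3027  0.1805] 0.242
25.71 0.296 [ 0.6046 -0.3601  0.1993] 0.226
25.96 0.395 [ 0.752  -0.4051  0.2141] 0.226
26.21 0.495 [ 0.7859 -0.4266  0.2061] 0.226
26.46 0.596 [ 0.8623 -0.5178  0.1989] 0.202
26.71 0.696 [ 0.8175 -0.516   0.1705] 0.202
26.96 0.796 [ 0.8781 -0.593   0.204 ] 0.202
[ 3.8273  4.4161 -1.2094]
```

```bash
cat > turn.py <<'E'
from h import *
q0=np.load('q0.npy');t0=np.load('t0.npy')
def tz():
    v=[]
    for _ in range(4): v.append((read_wrist_torque()[2],read_joint_efforts()[5]));hold(.03)
    return np.median(v,0)-[t0[2],0]
def step(a):
    q=q0.copy();q[5]+=a;goto_joints(q);return tz()
E
python3 - <<'E'
from turn import *
a=.80;D=[]
while a<3.9:
  a+=.06;w,e=step(a);D.append(w);print(round(a,2),round(w,3),round(e,3),end=' | ')
  base=np.median(D[:4])
  if w>base+.06 : break
print(read_force(),read_clock())
E
```

```text
0.86 0.232 0.163 | 0.92 0.205 0.159 | 0.98 0.239 0.159 | 1.04 0.216 0.159 | 1.1 0.198 0.163 | 1.16 0.229 0.163 | 1.22 0.202 0.163 | 1.28 0.223 0.163 | 1.34 0.239 0.162 | 1.4 0.217 0.162 | 1.46 0.206 0.162 | 1.52 0.213 0.162 | 1.58 0.223 0.175 | 1.64 0.282 0.196 | 1.7 0.3 0.213 | [ 4.3913057   3.78884039 -1.31602839] 32.7083
```

Run:
```python
from turn import *
a=1.70;E=[]
while a<2.6:
  a+=.04;w,e=step(a);E.append(e);print(round(a,2),round(w,3),round(e,4),end=' | ')
  if e>.25 and len(E)>4 and E[-1]-E[-4]<.006: break
print(read_force(),read_clock())
W=cam('wrist');cv2.imwrite('pics/w7.png',W[0])
```

```text
1.74 0.284 0.2335 | 1.78 0.307 0.2426 | 1.82 0.306 0.2553 | 1.86 0.321 0.2672 | 1.9 0.361 0.2795 | 1.94 0.356 0.2925 | 1.98 0.357 0.2992 | 2.02 0.364 0.2997 | 2.06 0.363 0.2996 | 2.1 0.349 0.2994 | [ 5.49314837  2.67680569 -2.97213324] 36.5417
```

Run:
```python
from turn import *
print(step(2.15)); print(step(2.00))
set_gripper(.05);e=np.array(read_eef_pos());servo_line([e[0],e[1],.20],rate=.12)
hold(.3);W=cam('wrist');print([(round(a['score'],2),a['pixel']) for a in landmark_of('wrist','pin_top')])
p=np.load('pin.npy');W2=W[0][180:330,220:420]
r=cl(-.16);reach([*r,.28],[np.pi,0,yc]);hold(.3);V=cam('wrist');S=cam('scene')
print(read_force(),read_clock())
cv2.imwrite('pics/m8.png',np.vstack([np.hstack([cv2.resize(W2,(400,300)),cv2.resize(V[0],(400,300))]),np.hstack([cv2.resize(S[0][200:290,220:340],(400,300)),cv2.resize(V[0][0:150,220:420],(400,300))])]))
```

```text
[0.34538582 0.29862846]
[0.18458005 0.11010309]
[(0.52, [324.3, 253.0])]
[-0.65237321  1.07643329 -0.6790547 ] 40.7083
```

View pics/m8.png

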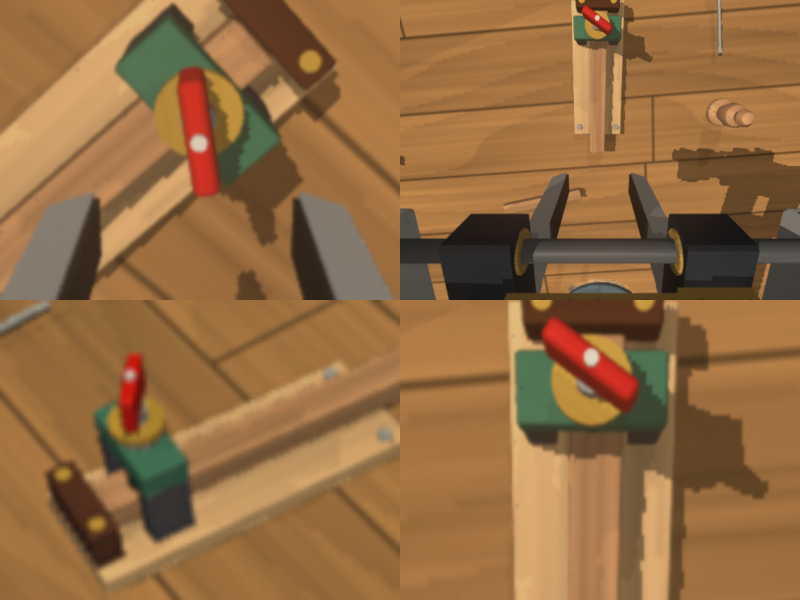

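The slat lies centred on the bed and meets the stop (top-left panel, around (240,60)). The wing stands free with its pin showing, and the gripper is well clear, so I'm handing in.

```bash
python3 -c "
from rig import *
print(close_job())"
```

```text
the job is handed in; nothing more can be done
None
```

The slat is home against the end stop and clamped, the screw was stopped after an estimated 0.18 rad of clutch slip (from the torque plateau; proper range 0.06–0.75), the gripper has let go and is clear, and the job is handed in; I have no verdict back from the judge.

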